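# Turn the sample dish over and set it on the hotplate

## Robot

A 6-joint arm with a two-finger parallel gripper is mounted at the origin on the work surface. World frame = base frame: x ahead of the robot, y to its left, z up, the work surface at z = 0. Lengths are in m, angles in degrees, forces in N, time in s.
With the tool pointing down it reaches from about 0.4 to 0.825 m from the base axis. Payload 7 kg.
Tool frame: the origin (TCP) lies on the centre line of the jaws, within the pads' length; the fingertips stand 17 mm ahead of it and the grasp point (between the pads) lies 2 mm behind it; z points along the fingers, y is the direction in which the jaws open and shut (so a half turn about z gives the same grasp; the last joint's range is limited). The gripper opens to 88 mm and grips with 3 to 60 N. Pads are 19 mm wide; open, the fingers measure 130 mm over their backs; the gripper's body (78 mm by 193 mm) begins 47 mm behind the grasp point.
Start: joints at [90.304, 20.546, 0.682, 0, -70.136, -16.507], TCP at [0.188, 0.648, 0.244] pointing down, gripper open.
Joint ranges: [-176.03, 176.03], [-82.01, 121.73], [-58.28, 71.71], [-173.87, 95.51], [-174.79, -0.11], [-173.66, 173.66]. Speed limits (degrees/s): [136.94, 136.94, 172.46, 180, 180, 180].

## Interface

Orientations are given as [roll, pitch, yaw] about the fixed x, y, z axes, in that order (R = Rz(yaw) Ry(pitch) Rx(roll)).
In Python, from plant import telemetry, vision, close_job, recognise, silhouettes, place_of gives the robot as it stands.
- The arm moves only by the shell command python3 -m handwheel 'ROWS'. ROWS is JSON, a list that holds one entry, the list of rows, each a list of 5 numbers: the shift along the tool's x, y, z in m, then the turn about the tool's z in rad, then the closure, from 0 (fully open) to 1 (shut). In form: [[[tx, ty, tz, yaw, gripper], ...]]. A call has 1 to 20 rows; each row shifts and turns the commanded pose from where the row before left it, along the tool's axes as they then stand; what a row does not reach is not made up. A row lasts 1/12 s, in which the tool goes at most 41.7 mm and 7.16 degrees, less where a joint would pass 70% of its speed; a pose out of reach is approached as far as the arm can. A call with a gripper value outside its range is refused whole. The fingers move at their own pace and stop on an object; the grip force is fixed at half the most. Time passes only in rows, so rows that do not move let the fingers close. It gives the time, the measured TCP pose, the force and the opening at its end, in the units of the state.
- telemetry.get_obs(): the state, without advancing time (a new reading comes with each control period).
- vision.snapshot(name): name is "scene" or "top" or "wrist"; returns a dict with "color" (384x512x3 uint8, red, green, blue), "mtx" (3x3 intrinsics, pixels), "dist" ([k1, k2, p1, p2, k3] as OpenCV has them; the pictures are not rectified), "cam_to_world" (4x4, takes a point from camera to world coordinates); the wrist camera has in their place "tool_from_camera" (4x4, takes a point from camera to tool coordinates, whose origin is the TCP and whose axes are the flange's). Camera axes: x right, y down, z forward; pixel columns grow to the right and rows downward; lengths in m; the calibration is good to about 2 mm. A picture is of the moment at which its call begins: read the wrist's pose just before it. There is no depth.
- close_job(): hands the job in, once; it reports no verdict.
Trained networks look in a picture, given as the dict that the camera call returned (one of the last four; its "shot" number tells which), for a name from the list of things; names that differ only in an ending like _2 or _b are one class to them, and where a whole thing is asked for, a point or a joint stands for the part that bears it (a point fixed in the world has none). Each returns a list of dicts, best first, with "conf" (0 to 1); they miss things now and then, are a little off and sometimes report something else, mostly with a low value. They report only what shows in the picture. A call takes as long as a camera call. They do not tell look-alikes from the thing itself.
- recognise(name, picture): "xy" ([column, row] in pixels, amid what is visible of it).
- silhouettes(name, picture): "region" (384x512 bool, what is visible of it) and "xy" ([column, row] in pixels, amid what is visible of it).
- place_of(name, picture): "xy" ([column, row] in pixels: a listed point, or the origin of a listed thing).
The state is a dict: "clock": time; "joint_pos": joint angles; "qvel": joint speeds; "tau": joint torques, N m; "tool_pos": TCP position; "orientation": TCP orientation; "force": force on the tool from outside, world axes, zero at the start; "moment": the same for the moment, N m; "opening": finger opening in m.
Only numpy, scipy, OpenCV 4.12 (cv2) and the standard library are available. Lean on these libraries where they do the work, as an engineer would, in place of code of your own. Each camera call takes 0.05 s, during which the arm holds its last target.

## Task

A steel sample dish has come bottom up in the flap of the turnover stand. Swing the flap up by its bar so that the dish tips over onto the stand's platform, open side up, then pick the dish up and set it down, without dropping it, open side up in the middle of the hotplate's round plate.

Things in the scene. Friction and masses are not known exactly. Their poses are not given: they have to be found in the camera images.
- dish: Round steel dish, straight sides, outside 60 mm across, 24 mm high, wall 3.5, base 5 mm, about 90 g. Origin: centre of the base's outer face; z points from base to open side (down at the start). The base's outer face has a dark ring mark, 38 mm across, on top while bottom up. Starts in the flap's pocket; the like dish standing open side up on the bench is a spare, not the one wanted.
- turner: Fixed turnover stand. Origin on the bench under the hinge; z up, y along the hinge (50 mm up), x from flap to platform. Flap closed: level at -x, pocket 68 mm square centred at x -44, floor at z 50, walls 12 mm high. Black platform x 18 to 110, 50 mm wide, top z 48 (mm). Hinge posts at x 0, y +-47, 60 mm high. Turned, the dish lies loose on the platform, centre about x 45 to 60, y 0.
- bar (a point): Middle of the flap's round steel cross-bar, 10 mm thick, 66 mm long parallel to the hinge, 125 mm from it; closed, 50 mm above the bench, nothing below, 38 mm gap to the pocket. It swings about the hinge up and over to the platform side, 2.0 rad at most, about 2 N. The dish tips out, base first, at 1.4 to 1.75 rad. Let go at any angle, the flap falls back closed by itself in about 1 s.
- hotplate: Fixed hotplate: white housing 210 x 160 mm, two knobs on its -x side, a round bare aluminium plate 130 mm across on top. Origin on the bench straight below the plate's centre, z up; the plate's flat top is 85 mm above it. (The grey instrument with a round steel pan is a balance, not wanted.)
There are look-alikes about, which are no part of the job. Leave any green look-alike of the dish alone.

How it is judged (in metres and radians):
On the way:
1. the dish has been turned open side up (angle between dish's own z axis and vertical below 0.2 rad), for 0.2 s.
At the end, for the whole second after the job is handed in: The dish rests open side up (within 10 degrees) on the hotplate's round plate, its centre within 20 mm of the plate's centre, released and at rest (angle between dish's own z axis and vertical below 0.17 rad and horizontal distance between dish and hotplate below 0.02 m and z of dish in the frame of hotplate between 0.08 and 0.09 m and linear speed of dish below 0.02 m/s); the robot touches nothing.
It fails at once if the dish is dropped onto the hotplate (let go more than 30 mm above the plate) (horizontal distance between dish and hotplate below 0.06 m and z of dish in the frame of hotplate above 0.115 m and contact force between the fingers and dish below 0.01 N).
It also fails if it takes over 61 s, if anything falls off the work surface, if the arm or the gripper's body presses on something with over 40 N, if the wrist force passes 120 N, or if a joint passes its speed limit or range.

## Working session

There is one attempt and no reset: what is moved stays moved. The work goes in short steps, Python scripts to look and compute and a shell command to move; the robot and the scene stay as the last step left them, time stands still between calls to the robot, and variables do not carry over. Pictures are saved under pics/ and viewed, and the job is handed in when it is done.

```bash
ls; mkdir -p pics; python3 - <<'E'
from plant import telemetry, vision
import cv2,numpy as np
print(telemetry.get_obs())
for n in ["scene","top","wrist"]:
    s=vision.snapshot(n); cv2.imwrite(f"pics/{n}0.png",s["color"][:,:,::-1])
    print(n,s["mtx"].tolist(),s["dist"],s.get("cam_to_world",s.get("tool_from_camera")))
E
```

```text
pics
{'clock': 0.0, 'joint_pos': array([ 9.03040026e+01,  2.05900630e+01,  6.33331656e-01, -1.90523499e-02,
       -7.01355371e+01, -1.65064817e+01]), 'qvel': array([-0.03599748, -0.03559954, -0.06646775,  0.00213118,  0.09371888,
        0.01033611]), 'tau': array([ 2.82479086e-04, -5.82724750e+01,  2.93055439e+01,  6.99741125e+00,
        6.92023285e-03, -1.56121405e-04]), 'tool_pos': array([0.18825295, 0.64773616, 0.24263815]), 'orientation': array([ 1.79906445e+02, -9.04572446e-03, -1.62089601e+01]), 'force': array([0.15384573, 0.77585392, 0.04434077]), 'moment': array([-0.0231838 ,  0.01179322, -0.02707721]), 'opening': 0.08776476631690806}
scene [[349.2955839392999, 0.0, 254.9006542710706], [0.0, 349.2955839392999, 192.42923902780433], [0.0, 0.0, 1.0]] [-0.10362228  0.          0.          0.          0.        ] [[-0.64768313  0.48852598 -0.58467848  0.8597388 ]
 [ 0.76155927  0.4383699  -0.47734612  0.3090657 ]
 [ 0.02310946 -0.75443635 -0.65596627  0.53581672]
 [ 0.          0.          0.          1.        ]]
top [[469.18506001582057, 0.0, 256.12259169765963], [0.0, 469.18506001582057, 193.52201831560123], [0.0, 0.0, 1.0]] [0.01686237 0.         0.         0.         0.        ] [[-0.0024369  -0.98804253  0.15416231  0.34145324]
 [-0.99961088 -0.00187701 -0.02783112 -0.01393355]
 [ 0.02778769 -0.15417015 -0.98765349  0.91840126]
 [ 0.          0.          0.          1.        ]]
wrist [[269.74013769665004, 0.0, 253.76009149703077], [0.0, 269.74013769665004, 196.54260477572117], [0.0, 0.0, 1.0]] [-0.04891336  0.          0.          0.          0.        ] [[-8.95912846e-05 -9.58593650e-01 -2.84777467e-01  7.67287003e-02]
 [ 9.99999996e-01 -8.93673363e-05 -1.37803146e-05  9.01839121e-06]
 [-1.22400816e-05 -2.84777467e-01  9.58593654e-01 -1.42445243e-01]
 [ 0.00000000e+00  0.00000000e+00  0.00000000e+00  1.00000000e+00]]
```

View pics/scene0.png

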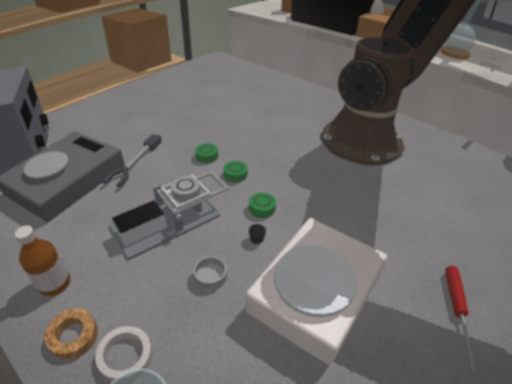

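View pics/top0.png

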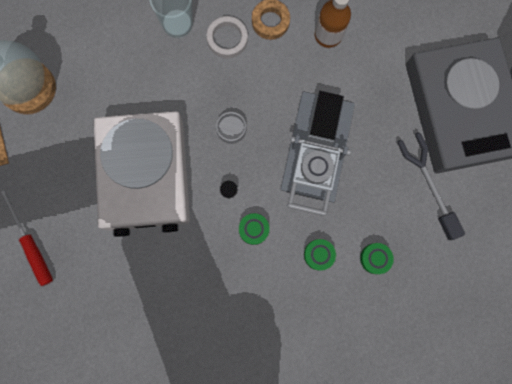

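View pics/wrist0.png

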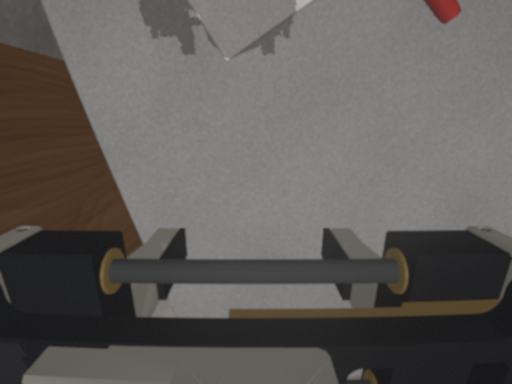

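The scene view shows the turner at about (175,205), with the ringed dish in its flap at (187,185), the bar at (212,185) and the hotplate at (315,280). In the top view the dish is at (318,166), the bar at (310,210), the black platform at (326,115) and the hotplate disc at (137,152). The spare is at (232,125) and the green look-alikes are near (254,229), (320,254) and (377,258).

```bash
cat > h.py <<'E'
from plant import telemetry, vision, recognise, silhouettes, place_of
import cv2,numpy as np
from scipy.spatial.transform import Rotation as Ro
def snap(n,save=None):
    o=telemetry.get_obs(); s=vision.snapshot(n)
    if n=="wrist":
        T=np.eye(4);T[:3,:3]=Ro.from_euler('xyz',o['orientation'],degrees=True).as_matrix();T[:3,3]=o['tool_pos']
        s["C"]=T@s["tool_from_camera"]
    else: s["C"]=np.array(s["cam_to_world"])
    if save: cv2.imwrite(f"pics/{save}.png",s["color"][:,:,::-1])
    return s
def ray(s,p):
    u=cv2.undistortPoints(np.array([[p]],float),s["mtx"],np.array(s["dist"]))[0,0]
    d=s["C"][:3,:3]@np.array([u[0],u[1],1]); return s["C"][:3,3],d/np.linalg.norm(d)
def tri(obs):
    A=np.zeros((3,3));b=np.zeros(3)
    for s,p in obs:
        c,d=ray(s,p);M=np.eye(3)-np.outer(d,d);A+=M;b+=M@c
    x=np.linalg.solve(A,b)
    return x,[float(np.linalg.norm((np.eye(3)-np.outer(d,d))@(x-c))) for c,d in [ray(s,p) for s,p in obs]]
def onz(s,p,z):
    c,d=ray(s,p);return c+d*(z-c[2])/d[2]
def proj(s,X):
    W=np.linalg.inv(s["C"]);r,_=cv2.Rodrigues(W[:3,:3])
    return cv2.projectPoints(np.array(X,float).reshape(-1,3),r,W[:3,3],s["mtx"],np.array(s["dist"]))[0][:,0]
E
python3 - <<'E'
from h import *
S=snap("scene");T=snap("top")
for n in ["bar","turner","hotplate","dish"]:
    a=place_of(n,S);b=place_of(n,T)
    print(n,[(np.round(q["xy"],1).tolist(),round(q["conf"],2)) for q in a],[(np.round(q["xy"],1).tolist(),round(q["conf"],2)) for q in b])
    if n!="dish" and a and b:
        print(tri([(S,a[0]["xy"]),(T,b[0]["xy"])]))
    for q in b[:4]: print("   on z",[np.round(onz(T,q["xy"],z),3).tolist() for z in (0,.05,.085)])
E
```

```text
bar [([219.6, 179.2], 0.67)] [([306.6, 211.4], 0.76), ([146.3, 165.3], 0.56)]
(array([ 0.44357509, -0.13288902,  0.04843255]), [2.1085147113482097e-05, 2.108514711342293e-05])
   on z [[0.449, -0.139, 0.0], [0.443, -0.133, 0.05], [0.439, -0.128, 0.085]]
   on z [[0.541, 0.178, 0.0], [0.53, 0.168, 0.05], [0.523, 0.16, 0.085]]
turner [([169.4, 219.1], 0.81)] [([315.5, 153.4], 0.92), ([305.1, 208.0], 0.5)]
(array([ 0.56886849, -0.16155476, -0.0026676 ]), [0.0018798248816951687, 0.0018798248816951457])
   on z [[0.567, -0.16, 0.0], [0.555, -0.152, 0.05], [0.546, -0.146, 0.085]]
   on z [[0.456, -0.137, 0.0], [0.45, -0.13, 0.05], [0.445, -0.125, 0.085]]
hotplate [([308.1, 303.4], 0.8)] [([145.9, 162.1], 0.69)]
(array([0.54655939, 0.1787646 , 0.00376877]), [0.0004116241486799262, 0.00041162414867995645])
   on z [[0.548, 0.179, 0.0], [0.536, 0.169, 0.05], [0.529, 0.161, 0.085]]
dish [([206.0, 146.5], 0.89), ([234.8, 167.5], 0.85), ([259.5, 196.8], 0.63), ([184.0, 184.4], 0.57)] [([323.1, 252.5], 0.9), ([317.6, 163.3], 0.86), ([376.7, 258.1], 0.75), ([254.3, 226.2], 0.55)]
   on z [[0.369, -0.17, 0.0], [0.367, -0.162, 0.05], [0.366, -0.156, 0.085]]
   on z [[0.546, -0.164, 0.0], [0.535, -0.155, 0.05], [0.528, -0.15, 0.085]]
   on z [[0.358, -0.275, 0.0], [0.357, -0.261, 0.05], [0.356, -0.251, 0.085]]
   on z [[0.42, -0.036, 0.0], [0.416, -0.035, 0.05], [0.413, -0.034, 0.085]]
```

```bash
python3 - <<'E'
import cv2
t=cv2.imread("pics/top0.png");s=cv2.imread("pics/scene0.png")
cv2.imwrite("pics/tc.png",cv2.resize(t[75:225,260:370],None,fx=4,fy=4,interpolation=cv2.INTER_CUBIC))
cv2.imwrite("pics/sc.png",cv2.resize(s[155:255,95:245],None,fx=5,fy=5,interpolation=cv2.INTER_CUBIC))
E
```

```text
(no output)
```

View pics/tc.png

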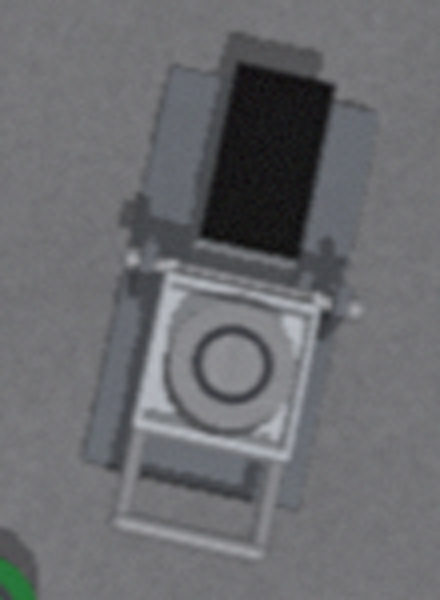

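View pics/sc.png

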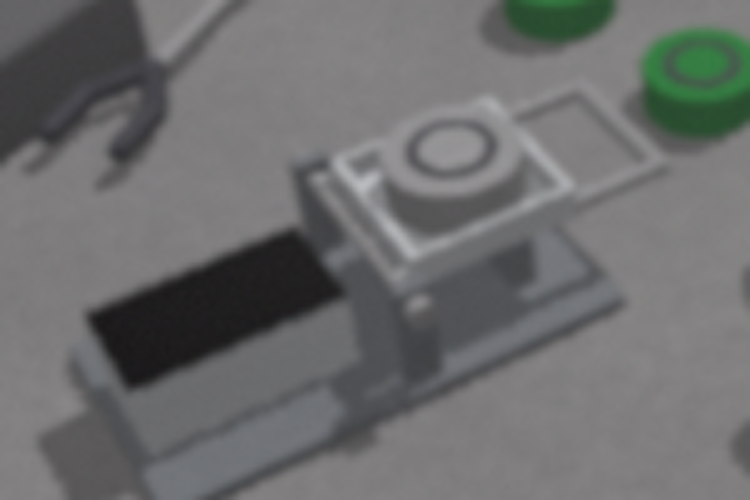

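```bash
python3 - <<'E'
from h import *
from scipy.optimize import least_squares
S=snap("scene");T=snap("top")
m=1e-3*np.array([[110,25,48],[110,-25,48],[18,-25,48],[18,25,48],[-125,33,50],[-125,-33,50],[-44,0,74]])
tp=(np.array([(238,65),(333,85),(300,258),(203,240),(117,523),(262,554),(232,365)])+.5)/4-.5+[260,75]
sp=(np.array([(132,388),(87,315),(293,230),(345,294),(660,160),(582,87),(452,148)])+.5)/5-.5+[95,155]
def W(p): return (Ro.from_euler('z',p[3]).as_matrix()@m.T).T+p[:3]
for use in ("ST","S","T"):
  def f(p):
    r=[]
    if "S" in use:r.append((proj(S,W(p))-sp).ravel())
    if "T" in use:r.append((proj(T,W(p))-tp).ravel())
    if use!="ST": r.append([1e3*p[2]])
    return np.concatenate(r)
  q=least_squares(f,[.56,-.16,0,-.2],loss='soft_l1')
  print(use,q.x,np.degrees(q.x[3]),np.round(q.fun,1)); print("bar",W(q.x)[4:6].mean(0))
for i,n in enumerate(["p1","p2","p3","p4","b+","b-","ring"]): print(n,tri([(S,sp[i]),(T,tp[i])]))
# hotplate disc: ellipse fits in both
for s,n in((S,"s"),(T,"t")):
    r=silhouettes("hotplate",s)
    print([(q["conf"],q["xy"],q["region"].sum()) for q in r])
    cv2.imwrite(f"pics/hp_{n}.png",cv2.resize(s["color"][:,:,::-1][220:360,240:395] if n=="s" else s["color"][:,:,::-1][100:240,80:200],None,fx=4,fy=4,interpolation=cv2.INTER_CUBIC))
E
```

```text
ST [ 0.56899231 -0.16128132 -0.00106052 -0.21994938] -12.602170978902054 [-0.4  0.4 -0.5 -0.3  0.7 -1.4  0.9 -0.5 -0.2  0.8 -0.7  0.1 -0.5  0.6
 -0.6 -0.6  0.7 -0.1 -0.1  1.3 -1.2  0.2  1.1  0.3 -0.7  0.3  0.1 -0.4]
bar [ 0.44700375 -0.13400879  0.04893948]
S [ 5.69385732e-01 -1.59970499e-01  9.58378847e-06 -2.15971228e-01] -12.37423988657288 [-0.2  0.6 -0.5 -0.2  0.8 -1.4  1.1 -0.5  0.   0.6 -0.6 -0.  -0.3  0.5
  0. ]
bar [ 0.44728964 -0.13318348  0.05000958]
T [ 5.68946688e-01 -1.61356437e-01 -6.83603973e-05 -2.21931734e-01] -12.715751722155382 [-0.4 -0.8  0.9 -0.2  0.1  1.2 -1.1  0.   1.1  0.2 -0.7  0.2  0.1 -0.5
 -0.1]
bar [ 0.44701243 -0.13384214  0.04993164]
p1 (array([ 0.68062825, -0.1619945 ,  0.04626449]), [0.0002360016827762538, 0.00023600168277609527])
p2 (array([ 0.67066472, -0.20830681,  0.04677218]), [9.32263091467614e-05, 9.322630914668021e-05])
p3 (array([ 0.5838121 , -0.18978833,  0.04486161]), [0.0005490763459036769, 0.0005490763459035117])
p4 (array([ 0.59288476, -0.14337139,  0.0445123 ]), [0.00021608038970552808, 0.00021608038970534702])
b+ (array([ 0.4546967 , -0.09980679,  0.05242417]), [0.0005282404128372117, 0.0005282404128371588])
b- (array([ 0.43938827, -0.16637867,  0.04922433]), [0.0013535663500735063, 0.001353566350073601])
ring (array([ 0.52500927, -0.15129413,  0.07412616]), [0.00010137313084220408, 0.00010137313084224425])
[(0.76, [320.6, 289.6], np.int64(12024))]
[(0.94, [137.2, 172.3], np.int64(10525))]
```

View pics/hp_s.png

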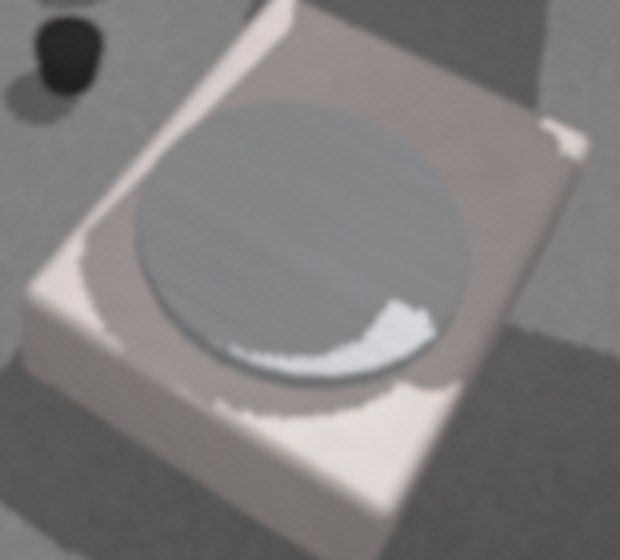

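View pics/hp_t.png

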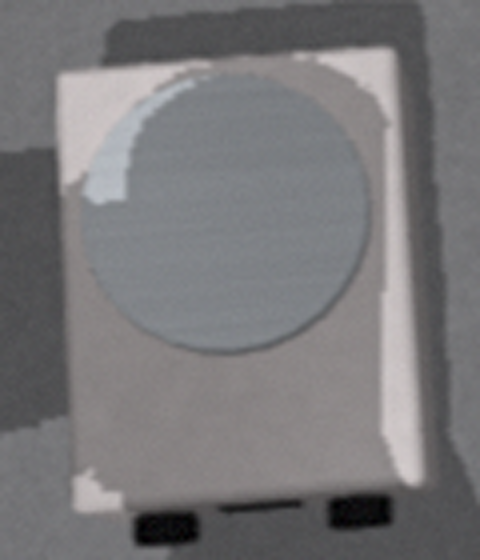

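```bash
python3 - <<'E'
from h import *
from scipy.optimize import least_squares
S=snap("scene");T=snap("top")
a=np.linspace(0,2*np.pi,721)
def ext(s,c):
    P=proj(s,np.c_[c[0]+.065*np.cos(a),c[1]+.065*np.sin(a),np.full(721,c[2])]);return np.array([P[:,0].min(),P[:,0].max(),P[:,1].min(),P[:,1].max()])
eS=(np.array([137,469,100,379])+.5)/4-.5+[240,240,220,220]
eT=(np.array([80,369,72,350])+.5)/4-.5+[80,80,100,100]
q=least_squares(lambda c:np.r_[ext(S,c)-eS,ext(T,c)-eT],[.54,.17,.085]);print(q.x,q.fun)
for e,s in((eS,S),(eT,T)): 
    q=least_squares(lambda c:ext(s,[c[0],c[1],.085])-e,[.54,.17]);print(q.x,q.fun)
E
```

```text
[0.54714489 0.18038705 0.08422606] [-0.31603323 -0.05299859  0.23360796 -0.17809459 -0.31399002 -0.02786495
 -0.15294216  0.37615824]
[0.54744069 0.18079427] [-0.19821037  0.1990242   0.15705339 -0.14747096]
[0.54718021 0.17990479] [-0.17216816  0.17612336 -0.30263105  0.28503952]
```

```bash
python3 -m handwheel '[[[0.026,0.0246,0,0,0],[0.026,0.0246,0,0,0],[0.026,0.0246,0,0,0],[0.026,0.0246,0,0,0],[0.026,0.0246,0,0,0],[0.026,0.0246,0,0,0],[0.026,0.0246,0,0,0],[0.026,0.0246,0,0,0],[0.026,0.0246,0,0,0],[0.026,0.0246,0,0,0],[0.026,0.0246,0,0,0],[0.026,0.0246,0,0,0]]]'
cat >> h.py <<'E'
def delta(x,y,z,yaw=None):
    o=telemetry.get_obs();R=Ro.from_euler('xyz',o['orientation'],degrees=True).as_matrix()
    d=R.T@(np.array([x,y,z])-o['tool_pos'])
    print("t",round(o['clock'],2),"pos",np.round(o['tool_pos'],4),"ori",np.round(o['orientation'],2),"F",np.round(o['force'],1),"open",round(o['opening'],4),"J",np.round(o['joint_pos'],0))
    print("tool delta",np.round(d,4), "" if yaw is None else "turn rad %.4f"%(-np.radians((yaw-o['orientation'][2]+180)%360-180)))
E
python3 -c "
from h import *;delta(.447,-.134,.2,-102.6)"
```

```text
clock: 1.95
tool_pos: [0.4061, 0.2761, 0.244]
orientation: [-179.9, -0.0, -16.2]
force: [0.6, 0.9, 0.0]
opening: 0.0878
t 1.95 pos [0.4061 0.2761 0.244 ] ori [-1.7995e+02 -2.0000e-02 -1.6180e+01] F [0.6 0.9 0. ] open 0.0878 J [ 57.   3. -22.   0. -65.  17.]
tool delta [0.1535 0.3824 0.0437] turn rad 1.5082
```

```bash
python3 -m handwheel '[[[0.0096,0.0239,0,0,0],[0.0096,0.0239,0,0,0],[0.0096,0.0239,0,0,0],[0.0096,0.0239,0,0,0],[0.0096,0.0239,0,0,0],[0.0096,0.0239,0,0,0],[0.0096,0.0239,0,0,0],[0.0096,0.0239,0,0,0],[0.0096,0.0239,0,0,0],[0.0096,0.0239,0,0,0],[0.0096,0.0239,0,0,0],[0.0096,0.0239,0,0,0],[0.0096,0.0239,0,0,0],[0.0096,0.0239,0,0,0],[0.0096,0.0239,0,0,0],[0.0096,0.0239,0,0,0]]]'
python3 -m handwheel '[[[0,0,0,0.116,0.5],[0,0,0,0.116,0.5],[0,0,0,0.116,0.5],[0,0,0,0.116,0.5],[0,0,0,0.116,0.5],[0,0,0,0.116,0.5],[0,0,0,0.116,0.5],[0,0,0,0.116,0.7],[0,0,0,0.116,0.7],[0,0,0,0.116,0.7],[0,0,0,0.116,0.7],[0,0,0,0.116,0.7],[0,0,0,0.116,0.7]]]'
python3 - <<'E'
from h import *
delta(.447,-.134,.15,-102.6)
s=snap("wrist","w1")
E
```

```text
clock: 3.28
tool_pos: [0.4464, -0.1338, 0.2439]
orientation: [-180.0, -0.0, -16.2]
force: [1.0, 1.1, 0.3]
opening: 0.0873
clock: 4.37
tool_pos: [0.4464, -0.1325, 0.2437]
orientation: [-180.0, 0.0, -102.9]
force: [-0.1, -0.1, -0.1]
opening: 0.0263
t 4.37 pos [ 0.4464 -0.1325  0.2437] ori [-1.7998e+02  1.0000e-02 -1.0293e+02] F [-0.1 -0.1 -0.1] open 0.0263 J [  8.   0. -25.   0. -65. -21.]
tool delta [ 0.0014 -0.0009  0.0937] turn rad -0.0058
```

View pics/w1.png

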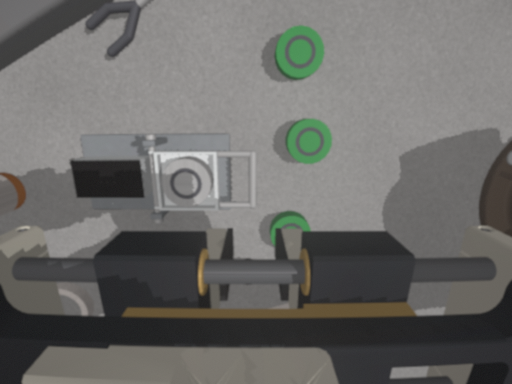

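The wrist view shows the bar as the vertical rod at about (252,180), with the dish and its ring at (186,183) and the platform at (107,180). I'll check these against the estimate.

```bash
python3 - <<'E'
from h import *
s=snap("wrist");T=snap("top","top1");S=snap("scene","scene1")
print(proj(s,[[.447,-.134,.05],[.525,-.1513,.074],[.4544,-.1015,.05],[.44,-.166,.05],[.4464,-.1325,.05]]))
for nm,k in((("w"),s),("t",T),("s",S)):
    print(nm,[(np.round(q["xy"],1).tolist(),q["conf"]) for q in place_of("bar",k)])
cv2.imwrite("pics/wc.png",cv2.resize(s["color"][:,:,::-1][125:235,60:270],None,fx=3.5,fy=3.5,interpolation=cv2.INTER_CUBIC))
E
```

```text
[[252.78969188 178.32673064]
 [185.84742882 183.8472187 ]
 [253.07978185 203.19994726]
 [252.2650822  152.55685949]
 [253.52081365 179.3374127 ]]
w [([251.2, 178.4], 0.72)]
t [([307.5, 210.0], 0.41)]
s [([216.5, 179.2], 0.74)]
```

View pics/wc.png

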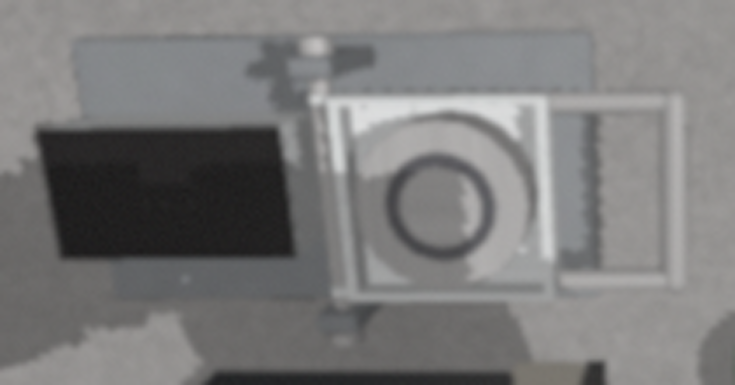

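```bash
python3 -m handwheel '[[[0.0015,-0.0009,0.02,-0.005,0.7],[0,0,0.02,0,0.7],[0,0,0.02,0,0.7],[0,0,0.02,0,0.7],[0,0,0.02,0,0.7],[0,0,0.02,0,0.7],[0,0,0.02,0,0.7],[0,0,0.02,0,0.7],[0,0,0.02,0,0.7],[0,0,0.015,0,0.7],[0,0,0,0,0.7]]]'
python3 - <<'E'
from h import *
delta(.447,-.134,.048,-102.6)
s=snap("wrist","w2")
E
```

```text
clock: 5.63
tool_pos: [0.445, -0.1342, 0.046]
orientation: [179.7, -0.1, -102.3]
force: [-0.1, 0.2, -0.7]
opening: 0.0266
t 5.63 pos [ 0.445  -0.1342  0.046 ] ori [ 1.7972e+02 -8.0000e-02 -1.0226e+02] F [-0.1  0.2 -0.7] open 0.0266 J [  8.  15. -39.  -0. -37. -20.]
tool delta [-0.0006 -0.0019 -0.002 ] turn rad 0.0059
```

View pics/w2.png

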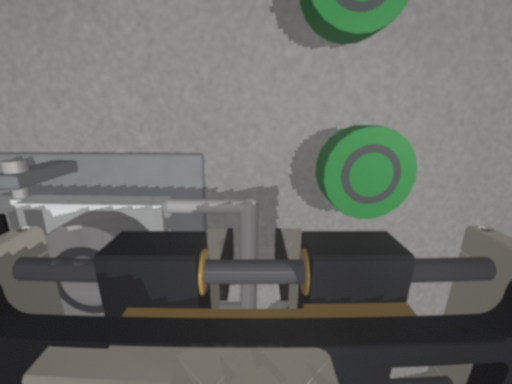

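The bar, at about (250,240), runs between the two fingers at about (220,250) and (288,250). I'll close on it.

```bash
python3 -m handwheel '[[[0,0,-0.001,0,1],[0,0,0,0,1],[0,0,0,0,1],[0,0,0,0,1],[0,0,0,0,1]]]'
python3 - <<'E'
from h import *
delta(.447,-.134,.048,-102.6)
R=.125
th0=0
for i,th in enumerate(np.arange(.1,1.91,.1)):
    dx=-R*np.cos(th)+R*np.cos(th-.1); dz=R*np.sin(th)-R*np.sin(th-.1)
    print(round(th,1),"ty %.4f tz %.4f"%(-dx,-dz))
E
```

```text
clock: 6.1
tool_pos: [0.4483, -0.1341, 0.0507]
orientation: [-179.8, 0.0, -102.3]
force: [1.0, -0.6, 3.8]
opening: 0.0094
t 6.1 pos [ 0.4483 -0.1341  0.0507] ori [-1.7982e+02  4.0000e-02 -1.0229e+02] F [ 1.  -0.6  3.8] open 0.0094 J [  8.  14. -39.   0. -37. -20.]
tool delta [0.0002 0.0013 0.0027] turn rad 0.0054
0.1 ty -0.0006 tz -0.0125
0.2 ty -0.0019 tz -0.0124
0.3 ty -0.0031 tz -0.0121
0.4 ty -0.0043 tz -0.0117
0.5 ty -0.0054 tz -0.0113
0.6 ty -0.0065 tz -0.0107
0.7 ty -0.0076 tz -0.0099
0.8 ty -0.0085 tz -0.0091
0.9 ty -0.0094 tz -0.0082
1.0 ty -0.0102 tz -0.0073
1.1 ty -0.0108 tz -0.0062
1.2 ty -0.0114 tz -0.0051
1.3 ty -0.0119 tz -0.0039
1.4 ty -0.0122 tz -0.0027
1.5 ty -0.0124 tz -0.0015
1.6 ty -0.0125 tz -0.0003
1.7 ty -0.0125 tz 0.0010
1.8 ty -0.0123 tz 0.0022
1.9 ty -0.0120 tz 0.0034
```

```bash
python3 -m handwheel '[[[0,-0.0001,-0.006,0,1],[0,-0.0005,-0.0065,0,1],[0,-0.0019,-0.0124,0,1],[0,-0.0031,-0.0121,0,1],[0,-0.0043,-0.0117,0,1],[0,-0.0054,-0.0113,0,1],[0,-0.0065,-0.0107,0,1],[0,-0.0076,-0.0099,0,1],[0,-0.0085,-0.0091,0,1],[0,0,0,0,1]]]'
python3 - <<'E'
from h import *
t=.8
p=np.array([.569,-.161])-.125*np.cos(t)*np.array([.976,-.218])
delta(p[0],p[1],.05+.125*np.sin(t),-102.6)
snap("scene","s3")
E
```

```text
clock: 6.93
tool_pos: [0.4844, -0.1425, 0.1404]
orientation: [180.0, -0.0, -102.3]
force: [-2.7, -0.4, -0.8]
opening: 0.0089
t 6.93 pos [ 0.4844 -0.1425  0.1404] ori [ 1.7999e+02 -1.0000e-02 -1.0233e+02] F [-2.7 -0.4 -0.8] open 0.0089 J [  6.  10. -29.   0. -51. -18.]
tool delta [-0.0004  0.0004  0.0007] turn rad 0.0048
```

View pics/s3.png

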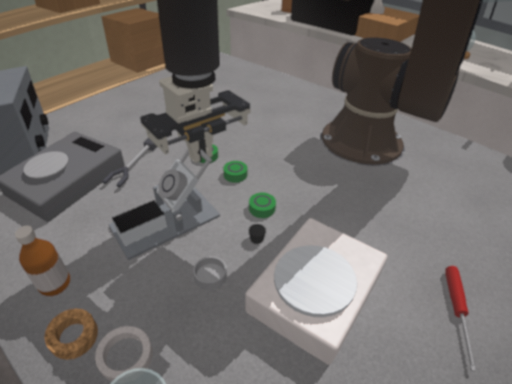

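The flap follows: it is tilted about 45° at (180,185), with the dish still in the pocket. I'll continue slowly through the tipping range.

```bash
python3 -m handwheel '[[[0,-0.0094,-0.0082,0,1],[0,-0.0102,-0.0073,0,1],[0,-0.0108,-0.0062,0,1],[0,-0.0114,-0.0051,0,1],[0,-0.006,-0.0021,0,1],[0,-0.006,-0.0018,0,1],[0,-0.0061,-0.0015,0,1],[0,-0.0061,-0.0012,0,1],[0,-0.0062,-0.0009,0,1],[0,-0.0062,-0.0006,0,1],[0,-0.0063,-0.0003,0,1],[0,-0.0062,0,0,1],[0,-0.0063,0.0003,0,1],[0,-0.0062,0.0006,0,1],[0,-0.0062,0.0009,0,1],[0,-0.0061,0.0012,0,1],[0,0,0,0,1],[0,0,0,0,1]]]'
python3 - <<'E'
from h import *
t=1.8
p=np.array([.569,-.161])-.125*np.cos(t)*np.array([.976,-.218])
delta(p[0],p[1],.05+.125*np.sin(t),-102.6)
snap("scene","s4");snap("wrist","w4")
E
```

```text
clock: 8.48
tool_pos: [0.5954, -0.1682, 0.1709]
orientation: [179.8, -0.1, -102.3]
force: [-4.2, -7.0, 3.6]
opening: 0.009
t 8.48 pos [ 0.5954 -0.1682  0.1709] ori [ 1.7985e+02 -1.3000e-01 -1.0235e+02] F [-4.2 -7.   3.6] open 0.009 J [  2.  19. -12.   0. -59. -15.]
tool delta [-0.0013 -0.0011 -0.0008] turn rad 0.0044
```

View pics/s4.png

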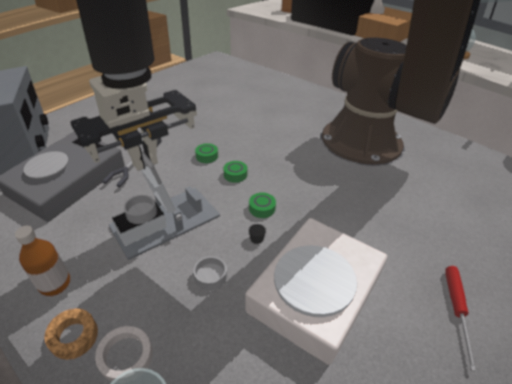

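View pics/w4.png

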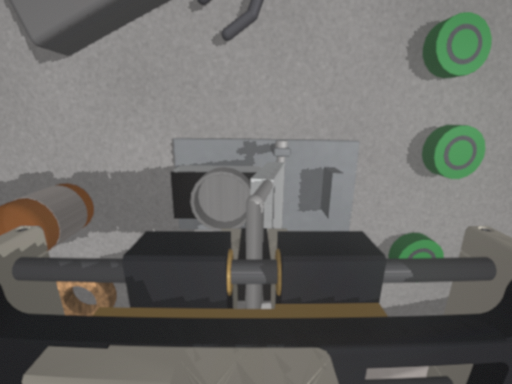

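The dish now lies open side up on the black platform, at (143,208) in the scene view and (222,197) in the wrist view. I'll guide the flap back closed.

```bash
python3 -m handwheel '[[[0,0.006,-0.001,0,1],[0,0.0063,-0.0011,0,1],[0,0.0125,-0.001,0,1],[0,0.0125,0.0003,0,1],[0,0.0124,0.0015,0,1],[0,0.0122,0.0027,0,1],[0,0.0119,0.0039,0,1],[0,0.0114,0.0051,0,1],[0,0.0108,0.0062,0,1],[0,0.0102,0.0073,0,1],[0,0.0094,0.0082,0,1],[0,0.0085,0.0091,0,1],[0,0.0076,0.0099,0,1],[0,0.0065,0.0107,0,1],[0,0.0054,0.0113,0,1],[0,0.0043,0.0117,0,1],[0,0.0031,0.0121,0,1],[0,0.0019,0.0122,0,1],[0,0.0006,0.010,0,1],[0,0,0,0,1]]]'
python3 - <<'E'
from h import *
delta(.447,-.134,.048,-102.6)
S=snap("scene","s5");T=snap("top","t5")
E
```

```text
clock: 10.25
tool_pos: [0.4484, -0.1337, 0.0522]
orientation: [-179.8, 0.0, -102.3]
force: [4.7, -0.1, -1.0]
opening: 0.0088
t 10.25 pos [ 0.4484 -0.1337  0.0522] ori [-1.7982e+02  4.0000e-02 -1.0225e+02] F [ 4.7 -0.1 -1. ] open 0.0088 J [  8.  14. -39.   0. -37. -20.]
tool delta [0.0006 0.0013 0.0042] turn rad 0.0061
```

View pics/s5.png

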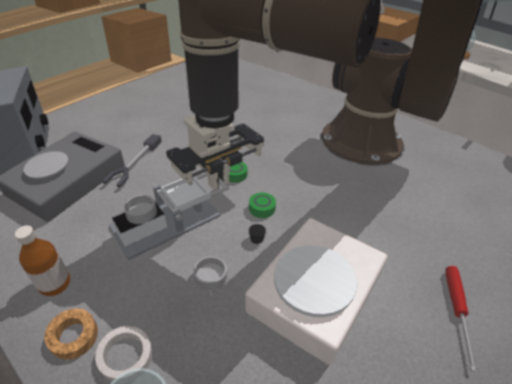

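View pics/t5.png

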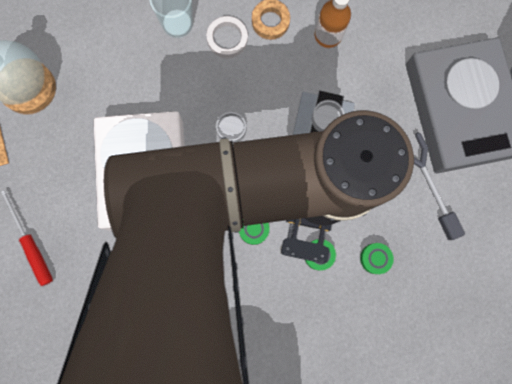

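```bash
python3 -m handwheel '[[[0,0,0,0,0.7],[0,0,0,0,0.7],[0,0,0,0,0.7],[0,0,0,0,0.7],[0,0,-0.01,0,0.7],[0,0,-0.02,0,0.7],[0,0,-0.03,0,0.7],[0,0,-0.03,0,0.7],[0,0,-0.03,0,0.7],[0,0,-0.03,0,0.7],[0,-0.01,-0.02,0,0.5],[0,-0.03,0,0,0],[0,-0.03,0,0,0],[0,-0.03,0,0,0],[0,-0.03,0,0,0],[0,-0.02,0,0,0],[0,0,0,0,0]]]'
python3 - <<'E'
from h import *
t=.052
p=np.array([.569,-.161])+t*np.array([.976,-.218])
delta(p[0],p[1],.2,-12.6)
S=snap("scene","s6");w=snap("wrist","w6");T=snap("top","t6")
for nm,s in (("s",S),("w",w),("t",T)):
    print(nm,[(np.round(q["xy"],1).tolist(),q["conf"],q["region"].sum()) for q in silhouettes("dish",s)],[(np.round(q["xy"],1).tolist(),q["conf"]) for q in place_of("dish",s)])
    print(proj(s,[[p[0],p[1],.048]]))
E
```

```text
clock: 11.77
tool_pos: [0.596, -0.1669, 0.2207]
orientation: [179.9, -0.0, -102.3]
force: [1.3, -1.2, -0.4]
opening: 0.0675
t 11.77 pos [ 0.596  -0.1669  0.2207] ori [ 1.7990e+02 -5.0000e-02 -1.0235e+02] F [ 1.3 -1.2 -0.4] open 0.0675 J [  2.  16.  -9.   0. -65. -15.]
tool delta [ 0.0002 -0.0244  0.0207] turn rad -1.5664
s [([136.9, 208.9], 0.9, np.int64(746)), ([259.1, 205.0], 0.66, np.int64(596)), ([204.1, 151.7], 0.66, np.int64(397)), ([236.1, 173.7], 0.59, np.int64(482))] [([259.2, 199.3], 0.89), ([237.1, 168.2], 0.63), ([140.3, 214.6], 0.58), ([204.7, 146.5], 0.57)]
[[143.55657498 212.32761924]]
w [([424.7, 143.6], 0.95, np.int64(2045)), ([428.3, 53.7], 0.83, np.int64(2548)), ([393.7, 223.9], 0.81, np.int64(374)), ([226.8, 184.5], 0.59, np.int64(2307))] [([430.0, 142.8], 0.93), ([398.3, 240.0], 0.72), ([432.5, 49.4], 0.63), ([224.1, 180.8], 0.58)]
[[231.28618551 183.18659087]]
t [([320.3, 107.4], 0.72, np.int64(165)), ([376.1, 259.8], 0.64, np.int64(877)), ([321.6, 252.2], 0.6, np.int64(804))] [([380.3, 258.2], 0.69), ([322.1, 252.8], 0.62), ([327.2, 115.6], 0.54)]
[[325.22463454 120.7920594 ]]
```

View pics/s6.png

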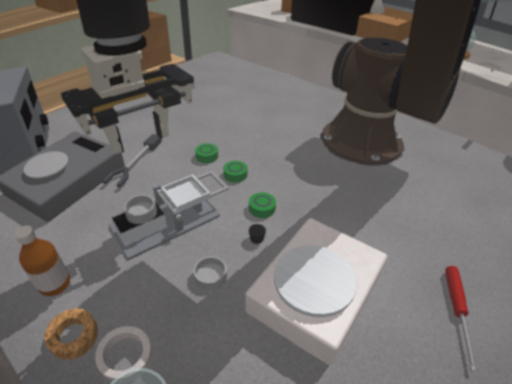

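View pics/w6.png

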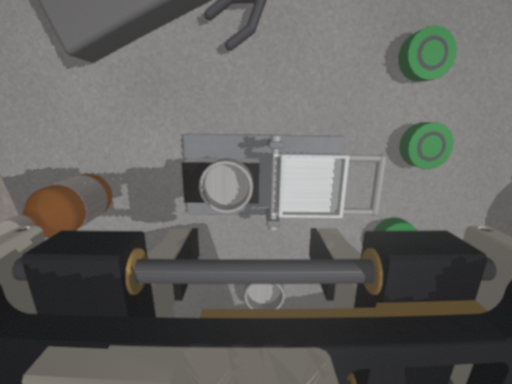

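View pics/t6.png

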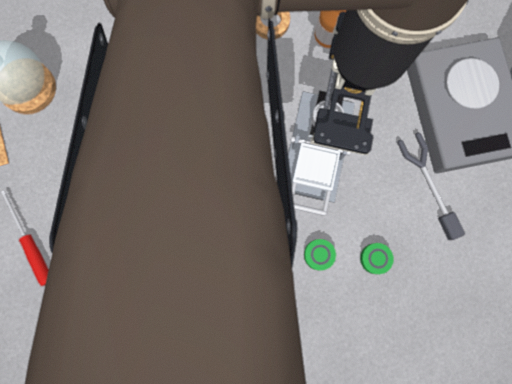

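The flap is closed and empty. The dish stands open side up on the platform, at (141,208) in the scene view and (226,186) in the wrist view. I'll fit its rim circle in both.

```bash
python3 - <<'E'
import cv2
t=cv2.imread("pics/w6.png");s=cv2.imread("pics/s6.png")
cv2.imwrite("pics/wc6.png",cv2.resize(t[145:225,180:290],None,fx=6,fy=6,interpolation=cv2.INTER_CUBIC))
cv2.imwrite("pics/sc6.png",cv2.resize(s[185:240,100:180],None,fx=8,fy=8,interpolation=cv2.INTER_CUBIC))
E
```

```text
(no output)
```

View pics/wc6.png

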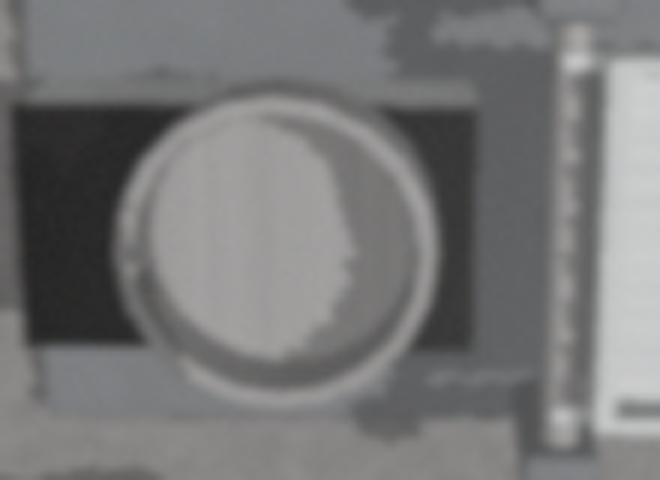

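View pics/sc6.png

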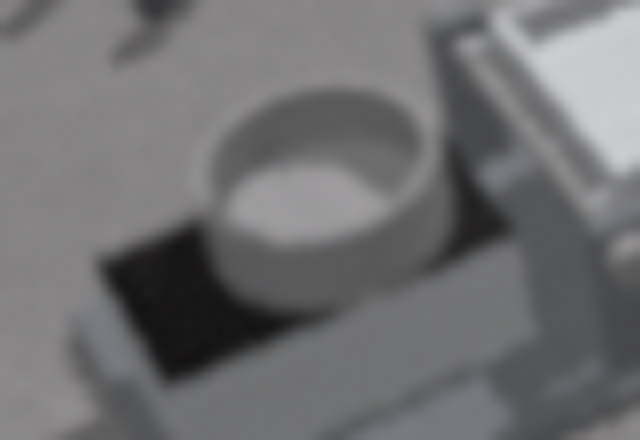

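```bash
python3 - <<'E'
from h import *
from scipy.optimize import least_squares
S=snap("scene");w=snap("wrist")
a=np.linspace(0,2*np.pi,721)
def ext(s,c):
    P=proj(s,np.c_[c[0]+.03*np.cos(a),c[1]+.03*np.sin(a),np.full(721,c[2])]);return np.array([P[:,0].min(),P[:,0].max(),P[:,1].min(),P[:,1].max()])
eS=(np.array([203,440,85,250])+.5)/8-.5+[100,100,185,185]
eW=(np.array([113,440,92,408])+.5)/6-.5+[180,180,145,145]
q=least_squares(lambda c:np.r_[ext(S,c)-eS,ext(w,c)-eW],[.62,-.17,.072]);c=q.x;print(c,np.round(q.fun,1))
for e,s in((eS,S),(eW,w)):
    q=least_squares(lambda c:ext(s,[c[0],c[1],.072])-e,[.62,-.17]);print(q.x,np.round(q.fun,1))
d=c[:2]-[.569,-.161];print("turner frame",d@[.976,-.218],d@[.218,.976])
delta(c[0],c[1],.15,-12.6)
E
```

```text
[ 0.62382599 -0.17322357  0.07032277] [-1.1  0.4 -0.4  0.   0.9 -0.6  0.7 -0.6]
[ 0.62438267 -0.17070902] [-0.8  0.8 -0.3  0.2]
[ 0.62371246 -0.17376171] [ 0.6 -0.6  0.4 -0.5]
turner frame 0.05617490581341045 2.1865282046033757e-05
t 12.32 pos [ 0.5934 -0.166   0.2228] ori [-1.7996e+02  1.0000e-02 -1.0231e+02] F [0.5 0.2 0.3] open 0.0872 J [  3.  16.  -9.  -0. -65. -15.]
tool delta [ 0.0006 -0.0312  0.0728] turn rad -1.5657
```

```bash
python3 -m handwheel '[[[0,-0.016,0,0,0],[0,-0.015,0,0,0],[0,0,0,-0.112,0],[0,0,0,-0.112,0],[0,0,0,-0.112,0],[0,0,0,-0.112,0],[0,0,0,-0.112,0],[0,0,0,-0.112,0],[0,0,0,-0.112,0],[0,0,0,-0.112,0],[0,0,0,-0.112,0],[0,0,0,-0.112,0],[0,0,0,-0.112,0],[0,0,0,-0.112,0],[0,0,0,-0.112,0],[0,0,0,-0.11,0]]]'
python3 - <<'E'
from h import *
delta(.6235,-.173,.07,-12.6)
w=snap("wrist","w7")
print(proj(w,[[.6235,-.173,.053],[.6235,-.173,.072]]))
E
```

```text
clock: 13.65
tool_pos: [0.6238, -0.1727, 0.2225]
orientation: [-180.0, -0.0, -12.3]
force: [0.1, -0.5, -0.3]
opening: 0.0877
t 13.65 pos [ 0.6238 -0.1727  0.2225] ori [-1.800e+02 -1.000e-02 -1.227e+01] F [ 0.1 -0.5 -0.3] open 0.0877 J [  2.  19.  -5.  -0. -66.  76.]
tool delta [-0.0002  0.0004  0.1525] turn rad 0.0058
[[254.10060381 183.86392889]
 [254.12082187 187.91894385]]
```

View pics/w7.png

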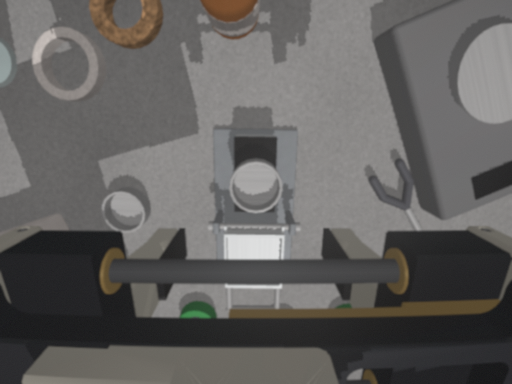

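The dish rim sits at (255,186), within 2 px of the prediction of (254,188). I'll descend.

```bash
python3 -m handwheel '[[[0,0,0.02,0,0],[0,0,0.02,0,0],[0,0,0.02,0,0],[0,0,0.02,0,0],[0,0,0.02,0,0],[0,0,0.02,0,0],[0,0,0.015,0,0],[0,0,0.012,0,0],[0,0,0.005,0,0],[0,0,0,0,0]]]'
python3 - <<'E'
from h import *
delta(.6235,-.173,.07,-12.6)
w=snap("wrist","w8");s=snap("scene","s8")
E
```

```text
clock: 14.53
tool_pos: [0.6232, -0.1727, 0.0692]
orientation: [180.0, 0.1, -12.7]
force: [-0.4, -0.1, -0.6]
opening: 0.0875
t 14.53 pos [ 0.6232 -0.1727  0.0692] ori [ 1.7998e+02  1.1000e-01 -1.2660e+01] F [-0.4 -0.1 -0.6] open 0.0875 J [  2.  27. -15.  -0. -49.  76.]
tool delta [ 0.0003  0.0002 -0.0008] turn rad -0.0010
```

View pics/w8.png

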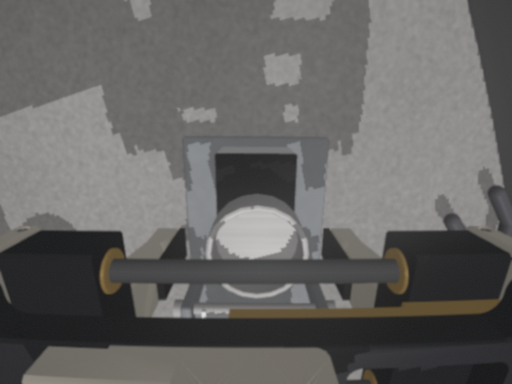

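View pics/s8.png

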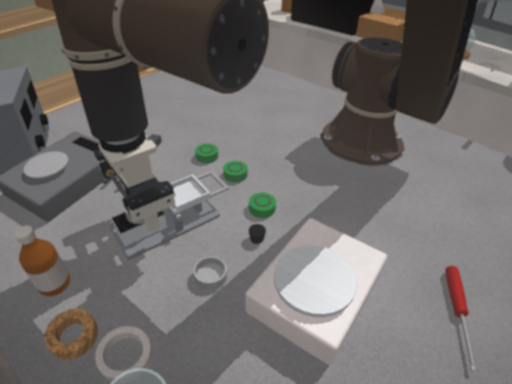

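The dish, centred at about (258,250) in the wrist view, lies midway between the fingers. I'll close and lift.

```bash
python3 -m handwheel '[[[0,0,0,0,1],[0,0,0,0,1],[0,0,0,0,1],[0,0,0,0,1],[0,0,0,0,1],[0,0,0,0,1],[0,0,0,0,1],[0,0,0,0,1]]]'
python3 - <<'E'
from h import *
delta(.6235,-.173,.07,-12.6)
E
python3 -m handwheel '[[[0,0,-0.005,0,1],[0,0,-0.01,0,1],[0,0,-0.02,0,1],[0,0,-0.02,0,1],[0,0,-0.02,0,1],[0,0,-0.02,0,1],[0,0,-0.02,0,1],[0,0,-0.01,0,1],[0,0,0,0,1]]]'
python3 - <<'E'
from h import *
delta(.547,.18,.2,-12.6)
w=snap("wrist","w9");s=snap("scene","s9")
E
```

```text
clock: 15.3
tool_pos: [0.624, -0.1729, 0.0708]
orientation: [180.0, -0.0, -12.6]
force: [-1.8, -0.3, 5.0]
opening: 0.0602
t 15.3 pos [ 0.624  -0.1729  0.0708] ori [ 1.7999e+02 -3.0000e-02 -1.2580e+01] F [-1.8 -0.3  5. ] open 0.0602 J [  2.  27. -15.   0. -49.  76.]
tool delta [-0.0005  0.0002  0.0008] turn rad 0.0003
clock: 16.05
tool_pos: [0.6252, -0.1728, 0.1986]
orientation: [-180.0, -0.3, -12.6]
force: [0.4, 0.2, -0.3]
opening: 0.0601
t 16.05 pos [ 0.6252 -0.1728  0.1986] ori [-179.96   -0.28  -12.58] F [ 0.4  0.2 -0.3] open 0.0601 J [  2.  20.  -7.   0. -63.  76.]
tool delta [-0.1531 -0.3273 -0.0019] turn rad 0.0004
```

View pics/w9.png

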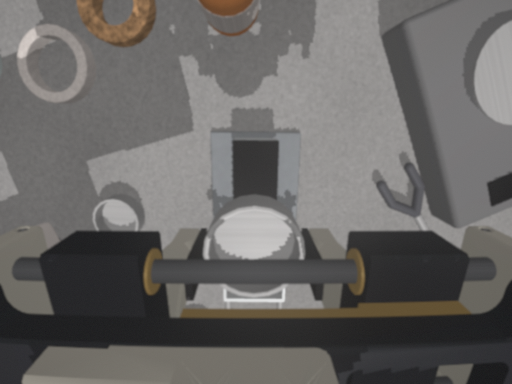

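View pics/s9.png

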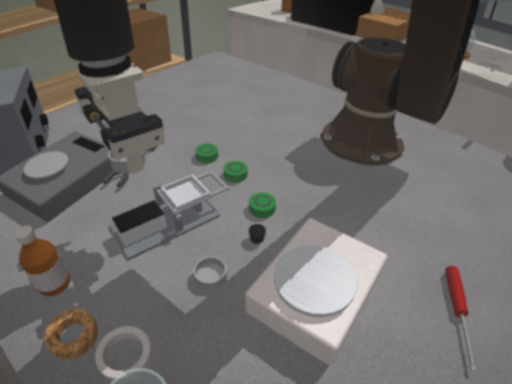

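The dish is held level between the fingers, at (254,248) in the wrist view. I'll carry it to the hotplate.

```bash
python3 -m handwheel '[[[-0.004,-0.008,0,0,1],[-0.006,-0.013,0,0,1],[-0.008,-0.0172,0,0,1],[-0.008,-0.0172,0,0,1],[-0.008,-0.0172,0,0,1],[-0.008,-0.0172,0,0,1],[-0.008,-0.0172,0,0,1],[-0.008,-0.0172,0,0,1],[-0.008,-0.0172,0,0,1],[-0.008,-0.0172,0,0,1],[-0.008,-0.0172,0,0,1],[-0.008,-0.0172,0,0,1],[-0.008,-0.0172,0,0,1],[-0.008,-0.0172,0,0,1],[-0.008,-0.0172,0,0,1],[-0.008,-0.0172,0,0,1],[-0.008,-0.0172,0,0,1],[-0.008,-0.0172,0,0,1],[-0.008,-0.0172,0,0,1],[-0.007,-0.0135,0,0,1]]]'
python3 -m handwheel '[[[0,0,0,0,1],[0,0,0,0,1]]]'
python3 - <<'E'
from h import *
delta(.547,.18,.107,-12.6)
w=snap("wrist","w10");s=snap("scene","s10")
E
```

```text
clock: 17.82
tool_pos: [0.5443, 0.1815, 0.1943]
orientation: [179.9, 0.1, -12.5]
force: [0.1, 0.1, -0.4]
opening: 0.0596
clock: 17.98
tool_pos: [0.5446, 0.1807, 0.1944]
orientation: [179.9, 0.1, -12.5]
force: [-0.0, 0.8, -0.2]
opening: 0.0599
t 17.98 pos [0.5446 0.1807 0.1944] ori [ 1.7994e+02  7.0000e-02 -1.2470e+01] F [-0.   0.8 -0.2] open 0.0599 J [ 38.  13. -16.  -0. -61.  40.]
tool delta [0.0026 0.0001 0.0874] turn rad 0.0022
```

View pics/w10.png

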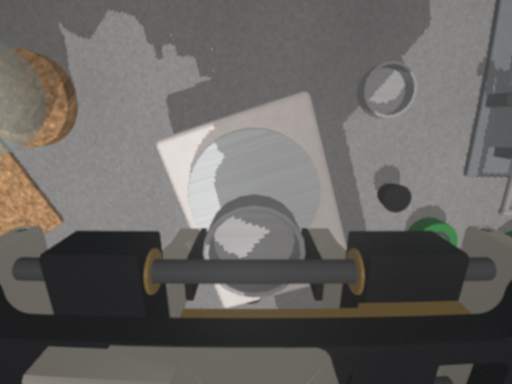

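View pics/s10.png

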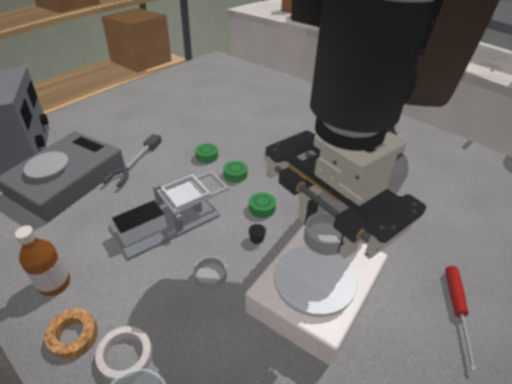

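The dish hangs above the plate. The plate disc is at about (255,190) in the wrist view and (315,280) in the scene view. I'll descend.

```bash
python3 -m handwheel '[[[0.0026,0,0.01,0,1],[0,0,0.015,0,1],[0,0,0.015,0,1],[0,0,0.015,0,1],[0,0,0.01,0,1],[0,0,0.008,0,1],[0,0,0.005,0,1],[0,0,0.003,0,1],[0,0,0,0,1]]]'
python3 - <<'E'
from h import *
delta(.547,.18,.107,-12.6)
w=snap("wrist","w11");s=snap("scene","s11")
cv2.imwrite("pics/sc11.png",cv2.resize(s["color"][:,:,::-1][180:360,230:400],None,fx=3.3,fy=3.3,interpolation=cv2.INTER_CUBIC))
E
```

```text
clock: 18.83
tool_pos: [0.5483, 0.1789, 0.1139]
orientation: [180.0, 0.0, -12.6]
force: [-0.8, -0.3, -0.1]
opening: 0.0599
t 18.83 pos [0.5483 0.1789 0.1139] ori [ 1.7998e+02  2.0000e-02 -1.2600e+01] F [-0.8 -0.3 -0.1] open 0.0599 J [ 37.  18. -22.   0. -50.  40.]
tool delta [-0.0015 -0.0008  0.0069] turn rad -0.0000
```

View pics/sc11.png

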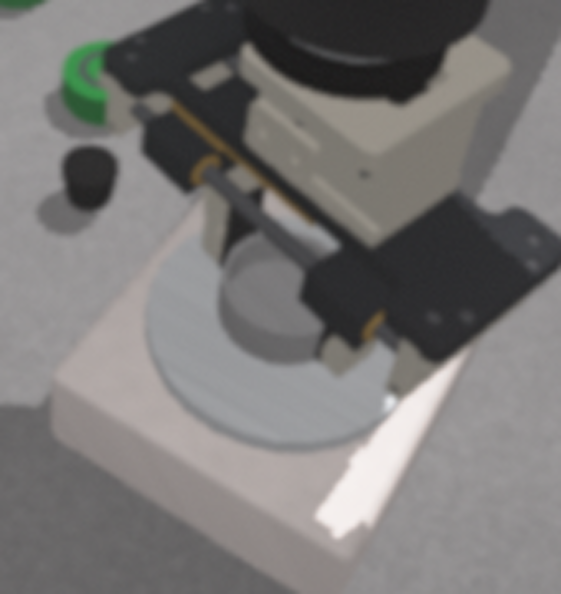

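View pics/w11.png

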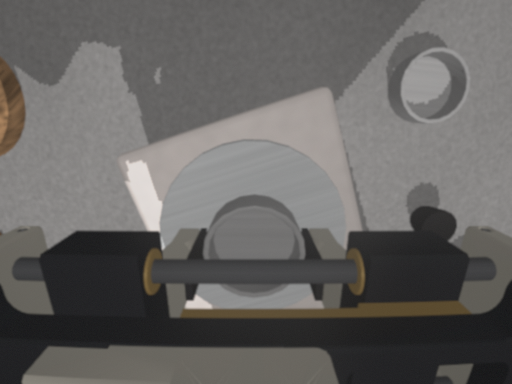

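The dish is over the middle of the plate, at about (253,248) in the wrist view. I'll creep down the last few mm.

```bash
python3 -m handwheel '[[[-0.001,0,0.002,0,1],[0,0,0.0015,0,1],[0,0,0.0015,0,1],[0,0,0,0,1],[0,0,0,0,1]]]'; python3 -m handwheel '[[[0,0,0.001,0,1],[0,0,0,0,1],[0,0,0,0,1]]]'
```

```text
clock: 19.35
tool_pos: [0.5474, 0.1793, 0.1094]
orientation: [180.0, -0.0, -12.6]
force: [-0.2, 0.2, -1.6]
opening: 0.06
clock: 19.6
tool_pos: [0.5474, 0.1793, 0.1083]
orientation: [180.0, -0.0, -12.6]
force: [0.1, -0.6, -0.6]
opening: 0.0601
```

```bash
python3 -m handwheel '[[[0,0,0.001,0,1],[0,0,0,0,1],[0,0,0,0,1]]]';python3 -m handwheel '[[[0,0,0.001,0,1],[0,0,0,0,1],[0,0,0,0,1]]]'
```

```text
clock: 19.85
tool_pos: [0.5475, 0.1794, 0.1078]
orientation: [-180.0, -0.0, -12.6]
force: [-1.9, -0.2, 4.7]
opening: 0.0599
clock: 20.1
tool_pos: [0.5475, 0.1794, 0.1078]
orientation: [-180.0, -0.0, -12.6]
force: [-4.8, -0.5, 12.8]
opening: 0.0597
```

Contact: the upward force rose from 5 to 13 N while z stopped at 0.1078. I'll back off slightly, release and lift.

```bash
python3 -m handwheel '[[[0,0,-0.001,0,1],[0,0,0,0,0.8],[0,0,0,0,0.4],[0,0,0,0,0],[0,0,0,0,0],[0,0,0,0,0],[0,0,0,0,0],[0,0,0,0,0]]]' && python3 -m handwheel '[[[0,0,-0.005,0,0],[0,0,-0.015,0,0],[0,0,-0.02,0,0],[0,0,-0.02,0,0],[0,0,-0.02,0,0],[0,0,-0.02,0,0],[-0.02,0,-0.01,0,0],[-0.02,0,0,0,0],[-0.02,0,0,0,0],[-0.02,0,0,0,0],[0,0,0,0,0],[0,0,0,0,0]]]'
python3 - <<'E'
from h import *
w=snap("wrist","w12");s=snap("scene","s12")
cv2.imwrite("pics/sc12.png",cv2.resize(s["color"][:,:,::-1][200:360,230:400],None,fx=3.5,fy=3.5,interpolation=cv2.INTER_CUBIC))
E
```

```text
clock: 20.77
tool_pos: [0.5473, 0.1792, 0.1071]
orientation: [180.0, 0.0, -12.6]
force: [0.7, 0.1, -0.6]
opening: 0.0857
clock: 21.77
tool_pos: [0.4689, 0.197, 0.2182]
orientation: [-179.9, -0.0, -12.5]
force: [1.0, -0.1, -0.0]
opening: 0.0876
```

View pics/sc12.png

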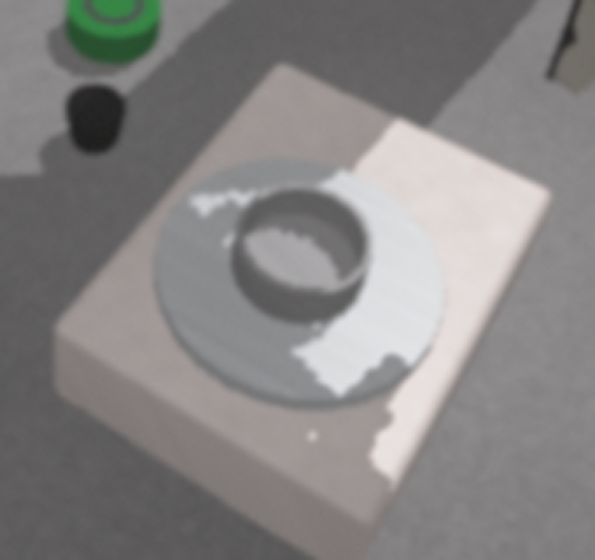

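View pics/w12.png

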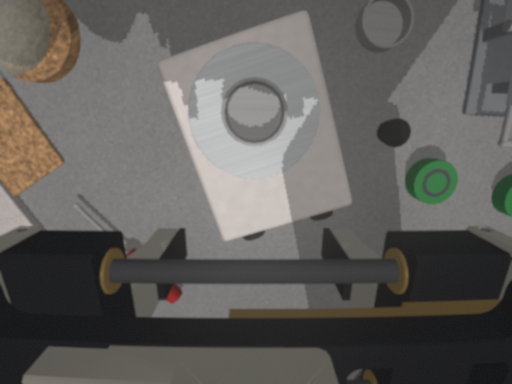

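The dish stands open side up, centred on the plate: rim at about (254,110) and disc at about (255,110) in the wrist view. One numeric check, then I'll hand in.

```bash
python3 - <<'E'
from h import *
from scipy.optimize import least_squares
S=snap("scene");w=snap("wrist")
a=np.linspace(0,2*np.pi,721)
def ext(s,c,r):
    P=proj(s,np.c_[c[0]+r*np.cos(a),c[1]+r*np.sin(a),np.full(721,c[2])]);return np.array([P[:,0].min(),P[:,0].max(),P[:,1].min(),P[:,1].max()])
eS=(np.array([232,370,185,293])+.5)/3.5-.5+[230,230,200,200]
q=least_squares(lambda c:ext(S,[*c,.109],.03)-eS,[.55,.18]);print("scene dish",q.x,np.round(q.fun,1))
d=[(q["xy"],q["conf"]) for q in place_of("dish",w)];print(d)
for p,c in d: print(onz(w,p,.085),c)
eW=np.array([222,287,77,143.]);q=least_squares(lambda c:ext(w,[*c,.109],.03)-eW,[.55,.18]);print("wrist dish",q.x,np.round(q.fun,1))
eD=np.array([188.,321,42,179]);q=least_squares(lambda c:ext(w,[*c,.085],.065)-eD,[.55,.18]);print("wrist disc",q.x,np.round(q.fun,1))
o=telemetry.get_obs();print(o['clock'],o['force'],o['qvel'])
E
```

```text
scene dish [0.54924781 0.17850123] [-0.1  0.1 -0.7  0.6]
[([435.1, 181.1], 0.92), ([254.9, 114.7], 0.91)]
[0.43956392 0.00479486 0.085     ] 0.92
[0.5464585  0.17860442 0.085     ] 0.91
wrist dish [0.54934395 0.17842372] [-1.1  1.1 -1.8  2.1]
wrist disc [0.54672493 0.17894491] [ 0.2 -0.2 -0.2  0.3]
22.0167 [0.88521495 0.02705945 0.73603429] [-0.01903689 -0.01892861 -0.10627266 -0.03596868  0.02140279 -0.05048431]
```

```bash
python3 -c "
from plant import close_job;print(close_job())"
```

```text
the job is handed in; nothing more can be done
None
```

The dish is standing open side up in the middle of the hotplate's plate, and the job was handed in at about 22 s of the 61 s allowed.

- **What I did:** I gripped the flap's bar and swung it to about 1.8 rad, so the dish tipped onto the platform open side up. I guided the flap back closed, then gripped the dish across its sides and carried it level to the hotplate. I lowered it until it touched (13 N at most), released it and backed away.
- **Last checks:** Rim fits in the scene and wrist pictures put the dish at (0.549, 0.178), against a plate centre of (0.547, 0.180). That is about 3 mm off, with 20 mm allowed. The pictures show it upright, and the gripper was open and clear of everything.
- **What disagreed:** The tool height read 0.108 at contact, about 1 mm above the expected 0.107. The wrist rim fit was rougher, with leftover errors up to 2 pixels, but it agreed with the scene fit. No check failed, and the hand-in gives no verdict.

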